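# Free the blue medallion from its tray pocket and lay it in the display hoop

## Task

The blue medallion lies flush in its tray pocket under a red turn-button: swing that button aside until it lies along the lane, then push the medallion through the finger slot up the ramp until it leans there on its own with one edge raised, and let go of it. Then grip it by its rim, carry it over without dropping it and lay it flat on the yellow circle in the middle of the wooden hoop. Leave the brown disc in its pocket and do not disturb the bottle or the spools.

Things in the scene. Friction and masses are not known exactly. Their poses are not given: they have to be found in the camera images.
- tray: fixed wooden tray, 195 (x) x 224 (y) mm; origin: centre of its underside, on the table. Deck 18 mm above the table. Two lanes along x, centred at y = +52 (left) and -52 mm (right), 64 mm wide, floor at 10 mm, walls up to the deck. Each, from -x: finger slot open in front (x -97 to -62), two corner stops leaving a 46 mm gap (-62 to -52), pocket (-52 to +12), ramp, deck again to +97
- pocket_left (a point): centre of the left lane's pocket (tray x = -20 mm), on the lane floor, 10 mm above the table; axes as the tray. The disc lies flat here, flush with the deck
- pocket_right (a point): the same for the right lane
- crest_left (a point): middle of the crest of the left lane's ramp, 38 mm above the table, tray x = +60 mm. The ramp fills the lane and climbs at 30 degrees from the floor at x = +12. A disc pushed to +x by its rim climbs it with its leading edge, trailing edge on the floor; once the trailing edge is 40 to 50 mm short of the crest it stays leaning there at about 30 degrees, its middle 10 mm above the deck
- crest_right (a point): the same for the right lane
- medallion: the blue ceramic disc, 60 mm diameter, 8 mm thick, about 50 g, loose; lies flat in one of the two pockets, left or right; origin at the centre of its underside, z up through its thickness
- blank: dark brown wooden disc of the same size, loose, in the other pocket; origin at the centre of its underside. Stays there
- button_left (a joint): angle (rad) of the left lane's red turn-button: bar 14 mm wide, 62 mm long, 20 to 36 mm above the table, on a vertical pivot at tray x = -25, y = +98 mm. 0: points to tray -y across the pocket, over the disc; growing: free end swings to tray -x; 1.57: lies along the lane, clear of it. Range -0.3 to 1.6; stays where left (friction 0.02 N m)
- button_right (a joint): the same for the right lane, mirrored: pivot at tray x = -25 mm, y = -98 mm; at 0 it points to tray +y; growing values swing its free end towards tray -x. Range -0.3 to 1.6
- button_left_end (a point): middle of the free end of the left turn-button, 62 mm from its pivot, 28 mm above the table
- button_right_end (a point): the same for the right turn-button
- hoop: fixed round wooden display hoop, 150 mm outer diameter; origin at the centre of its underside, on the table. Backing board inside, its top 6 mm above the table; hoop wall 9 mm thick, inner diameter 132 mm, 16 mm high; a brass clamp sticks out 88 mm from the centre at its +x side. A yellow 66 mm circle on the backing marks the centre
- bottle: green bottle, 60 mm diameter, 170 mm tall, standing between tray and hoop; origin at the centre of its underside, z up. A bystander
- spool_yellow: yellow wooden thread spool, standing, 32 mm diameter, 38 mm tall; origin at the centre of its underside, z up. A bystander: leave it where it stands, on the tray's deck behind the ramps (underside 18 mm above the table)
- spool_green: green wooden thread spool, standing, 32 mm diameter, 38 mm tall; origin at the centre of its underside, z up. A bystander: leave it where it stands, beyond the hoop
- spool_orange: orange wooden thread spool, standing, 32 mm diameter, 38 mm tall; origin at the centre of its underside, z up. A bystander: leave it where it stands, beyond the hoop
Things that resemble listed ones, but are neither listed nor needed, are in the scene too. Leave any turquoise or white look-alike of the hoop alone.

How it is judged:
On the way, in this order (a step that is already met when the one before it is completed fails the run):
1. the turn-button over the blue medallion is swung aside (past 1.2 rad) with the medallion still flat in its pocket (((horizontal distance between medallion and pocket_left below 0.02 m and value of joint button_left above 1.2 rad and angle between medallion's own z axis and vertical below 0.1 rad) or (horizontal distance between medallion and pocket_right below 0.02 m and value of joint button_right above 1.2 rad and angle between medallion's own z axis and vertical below 0.1 rad))), for 0.2 s.
2. the medallion leans by itself on the ramp of its lane, tilted more than 0.3 rad, with the fingers off it (angle between medallion's own z axis and vertical between 0.3 and 0.8 rad and contact force between the fingers and medallion below 0.1 N and ((x of medallion in the frame of tray between -0.005 and 0.065 m and y of medallion in the frame of tray between 0.037 and 0.067 m) or (x of medallion in the frame of tray between -0.005 and 0.065 m and y of medallion in the frame of tray between -0.067 and -0.037 m))), for 0.2 s.
At the end, for the whole second after the job is handed in: the medallion lies flat (within 0.06 rad), same face up, on the hoop's backing board, its centre within 10 mm of the hoop's centre, at rest; the brown disc lies flat in its pocket (within 20 mm of the pocket's centre) (horizontal distance between medallion and hoop below 0.01 m and z of medallion in the frame of hoop below 0.009 m and angle between medallion's own z axis and vertical below 0.06 rad and linear speed of medallion below 0.02 m/s and (horizontal distance between blank and pocket_left below 0.02 m or horizontal distance between blank and pocket_right below 0.02 m) and angle between blank's own z axis and vertical below 0.1 rad); the robot touches nothing.
It fails at once if the medallion is dropped: it moves faster than 0.6 m/s with no finger on it (linear speed of medallion above 0.6 m/s and contact force between the fingers and medallion below 0.05 N).
It fails at once if the brown disc is moved more than 15 mm (distance of blank from where it was at the start of the episode above 0.015 m).
It fails at once if the bottle or a spool is pushed more than 30 mm or knocked over (distance of any of bottle, spool_yellow, spool_green, spool_orange from where it was at the start of the episode above 0.03 m or angle between any of bottle, spool_yellow, spool_green, spool_orange's own z axis and vertical above 0.5 rad).
It also fails if it takes over 70 s, if anything falls off the work surface, if the arm or the gripper's body presses on something with over 40 N, if the wrist force passes 120 N, or if a joint passes its speed limit or range.

## Robot

A 7-joint arm with a two-finger parallel gripper is mounted at the origin on the work surface. World frame = base frame: x ahead of the robot, y to its left, z up, the work surface at z = 0. Lengths are in m, angles in rad, forces in N, time in s.
With the tool pointing down it reaches from about 0.375 to 0.925 m from the base axis. Payload 3.1 kg.
Tool frame: the origin (TCP) lies on the front face of the gripper's body, between the roots of the fingers; the fingertips stand 73 mm ahead of it and the grasp point (between the pads) lies 54 mm ahead of it (bot.grip_depth is the distance from the TCP to the grasp point, in m); z points along the fingers, y is the direction in which the jaws open and shut (so a half turn about z gives the same grasp; the last joint's range is limited). The gripper opens to 85 mm and grips with 20 to 120 N. Pads are 22 mm wide; open, the fingers measure 114 mm over their backs; the gripper's body (76 mm by 85 mm) begins 54 mm behind the grasp point. The pads swing forward as they close: fully open they stand 13 mm farther back than shut.
Start: joints at [1.16, 0.383, 0.044, 1.598, -0.018, 1.161, -0.05], TCP at [0.2, -0.618, 0.304] pointing down, gripper open.
Joint ranges: [-2.61, 2.61], [-0.41, 2.15], [-1.48, 1.57], [0, 2.5], [-1.57, 4.71], [0.05, 1.97], [-2.85, 2.85]. Speed limits (rad/s): [2.79, 2.79, 3.14, 3.14, 3.14, 3.14, 3.14].

## Interface

Orientations are given as a rotation vector (axis times angle).
In Python, from rig import observe, imaging, job, bot gives the robot as it stands.
- The arm moves only by the tool play_rows, never from a script. Its argument "targets" is a list of rows, each a list of 7 numbers: the shift along the tool's x, y, z in m, then the turn, a rotation vector about the tool's x, y, z in rad, then the closure in counts, from 0 (fully open) to 255 (shut). A call has 1 to 8 rows; each row shifts and turns the commanded pose from where the row before left it, along the tool's axes as they then stand; what a row does not reach is not made up. A row lasts 1/10 s, in which the tool goes at most 50 mm and 8.59 degrees, less where a joint would pass 70% of its speed; a pose out of reach is approached as far as the arm can. A call with a gripper value outside its range is refused whole. The fingers move at their own pace and stop on an object; the grip force is fixed at half the most. Time passes only in rows, so rows that do not move let the fingers close. It gives the time, the measured TCP pose, the force and the opening at its end, in the units of the state.
- observe(): the state, without advancing time (a new reading comes with each control period).
- imaging.camera(name): name is "scene" or "top" or "wrist"; returns a dict with "img" (420x560x3 uint8, red, green, blue), "z_map" (420x560 float32, m along the optical axis (not along the pixel's ray), 0 where there is no reading), "fovy" (degrees; the focal length in pixels is half the picture's height over the tangent of half this angle, whatever the lens; pixels are square), "cx", "cy" (the principal point, pixels), "xyz" and "attitude" of the camera in the world. Camera axes: x right, y up, looking along -z (the intrinsics and any distortion apply to the point x, -y, -z); pixel columns grow to the right and rows downward; lengths in m; the calibration is good to about 2 mm. A picture is of the moment at which its call begins.
- job.close_job(): hands the job in, once; it reports no verdict.
The state is a dict: "time": time; "qpos": joint angles; "qvel": joint speeds; "joint_torque": joint torques, N m; "tool_pos": TCP position; "tcp_rot": TCP orientation; "ft_force": force on the tool from outside, world axes, zero at the start; "torque": the same for the moment, N m; "width": opening from 0.0 (shut) to 1.0 (fully open).
Only numpy, scipy, OpenCV 4.12 (cv2) and the standard library are available. Lean on these libraries where they do the work, as an engineer would, in place of code of your own. Each camera call takes 0.05 s, during which the arm holds its last target. There are 200 camera calls.

## Working session

There is one attempt and no reset: what is moved stays moved. The work goes in short steps, Python scripts to look and compute and a tool call to move; the robot and the scene stay as the last step left them, time stands still between calls to the robot, and variables do not carry over. Pictures are saved under pics/ and viewed, about 8 in all and at most 12, crops included, and the job is handed in when it is done.

Besides the shell and the picture viewer there is one more tool, called after "Request:" as a command line: name --pt "numbers of a row" for each row, then --argument value for the rest. play_rows: Moves the arm, as the interface text tells. Its arguments: {"type":"object","properties":{"targets":{"type":"array"}},"required":["targets"]}

```bash
ls; mkdir -p pics; cat > h.py <<'E'
import numpy as np, cv2, pickle
from scipy.spatial.transform import Rotation as R
from rig import observe, imaging, job, bot
def snap(n,f=None):
    c=imaging.camera(n)
    if f: cv2.imwrite('pics/'+f+'.png',c['img'][:,:,::-1]); pickle.dump(c,open('pics/'+f+'.pkl','wb'))
    return c
def load(f): return pickle.load(open('pics/'+f+'.pkl','rb'))
def rot(c):
    a=np.array(c['attitude'],float)
    return a if a.shape==(3,3) else (R.from_rotvec(a).as_matrix() if a.size==3 else R.from_quat(a).as_matrix())
E
python3 - <<'E'
from h import *
print(observe())
for n in('scene','top'):
    c=snap(n,n+'0'); print({k:v for k,v in c.items() if k not in('img','z_map')})
print([a for a in dir(bot) if a[0]!='_'],[a for a in dir(imaging) if a[0]!='_'])
E
```

```text
pics
{'time': 0.0, 'qpos': array([ 1.16016012,  0.38384909,  0.04385371,  1.59961994, -0.01791292,
        1.16117128, -0.04988676]), 'qvel': array([ 0.00135719,  0.00111458, -0.00059519,  0.00073692,  0.0008437 ,
       -0.00058989,  0.0012142 ]), 'joint_torque': array([-5.12151037e-04, -4.33461142e+01,  1.02401678e+00, -2.49512672e+01,
        1.05388838e-02,  1.14351686e-02,  6.86558522e-06]), 'tool_pos': array([ 0.19980216, -0.61772571,  0.3024568 ]), 'tcp_rot': array([-3.10065648e+00, -4.89102585e-01,  8.63656619e-04]), 'ft_force': array([0.76696429, 0.95399853, 0.56242793]), 'torque': array([-0.02783176,  0.02657117,  0.05181646]), 'width': 0.9963922201958747}
{'fovy': 49.62070965167869, 'cx': 282.46416894464596, 'cy': 204.9923281141878, 'xyz': array([0.91969124, 0.10811186, 0.78357532]), 'attitude': array([0.40588075, 0.52313428, 1.81051715])}
{'fovy': 48.99178712025168, 'cx': 277.2298982240005, 'cy': 198.96221908621396, 'xyz': array([ 0.42427756, -0.02523132,  1.2049116 ]), 'attitude': array([ 0.06522419, -0.0363684 , -1.5802623 ])}
['PlanningError', 'grip_depth'] ['camera']
```

View pics/top0.png

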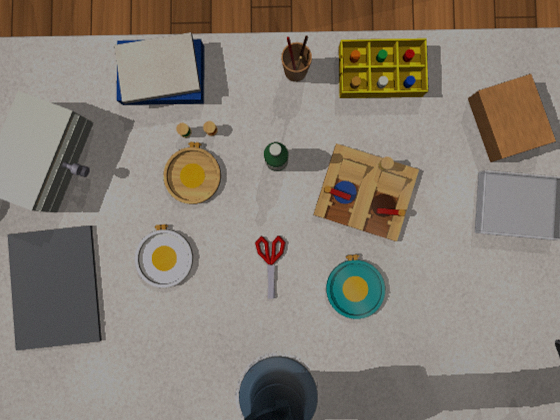

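View pics/scene0.png

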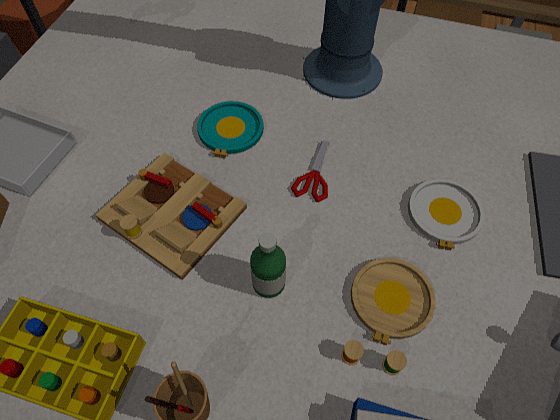

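Candidates in top0: the blue disc at (345,191) is the medallion and the brown one at (385,206) is the blank. For the hoop, wooden (193,176) is the target; white (165,258) and turquoise (355,289) are look-alikes. I'll measure and check in one crop.

```bash
cat >> h.py <<'E'
def cloud(c):
    h,w=c['z_map'].shape; f=h/2/np.tan(np.radians(c['fovy'])/2)
    u,v=np.meshgrid(np.arange(w),np.arange(h)); z=c['z_map']
    p=np.stack([(u-c['cx'])/f*z,-(v-c['cy'])/f*z,-z],-1)
    return p@rot(c).T+c['xyz']
def ray(c,u,v,zw):
    f=c['img'].shape[0]/2/np.tan(np.radians(c['fovy'])/2)
    d=rot(c)@np.array([(u-c['cx'])/f,-(v-c['cy'])/f,-1]); o=np.array(c['xyz'])
    return o+d*(zw-o[2])/d[2]
def proj(c,p):
    f=c['img'].shape[0]/2/np.tan(np.radians(c['fovy'])/2)
    q=rot(c).T@(np.array(p)-c['xyz']); return np.array([c['cx']+f*q[0]/-q[2], c['cy']-f*q[1]/-q[2]])
E
python3 - <<'E'
from h import *
c=load('top0'); P=cloud(c); hsv=cv2.cvtColor(c['img'],cv2.COLOR_RGB2HSV)
def cen(name,box,m,c=c,P=P):
    x0,x1,y0,y1=box; mm=np.zeros_like(m); mm[y0:y1,x0:x1]=m[y0:y1,x0:x1]
    v,u=np.nonzero(mm); q=P[mm]; print(name,len(u),'px',u.mean().round(1),v.mean().round(1),'med',np.median(q,0).round(4),'mean',q.mean(0).round(4))
H,S,V=[hsv[...,i].astype(int) for i in range(3)]
print('table z',np.median(P[200:240,200:240,2]), np.median(P[240:300,420:460,2]))
cen('blue',(320,370,170,215),(H>105)&(H<130)&(S>120))
cen('yellowcircle',(165,220,150,205),(H>20)&(H<30)&(S>200))
cen('white hoop circ',(140,190,235,285),(H>20)&(H<30)&(S>200))
cen('green bottle',(260,295,140,175),(H>50)&(H<90)&(S>80))
# tray rect
m=np.zeros(H.shape,bool); m[135:245,305:425]=True
m&=(P[...,2]>0.012)
q=P[m]; print(len(q))
r=cv2.minAreaRect((q[:,:2]*1000).astype(np.float32)); print(r, cv2.boxPoints(r))
cr=c['img'][140:245,308:428]; cv2.imwrite('pics/crop1.png',cv2.resize(cr,None,fx=6,fy=5.7*6/5.7*0+6,interpolation=cv2.INTER_CUBIC)[:600,:,::-1])
E
```

```text
table z -0.00161466831286039 -0.0020919091685630553
blue 275 px 345.4 190.7 med [ 0.5248 -0.1791  0.0162] mean [ 0.5199 -0.1788  0.0248]
yellowcircle 464 px 192.0 175.4 med [0.5669 0.2198 0.0049] mean [0.566  0.2189 0.01  ]
white hoop circ 453 px 163.6 258.0 med [0.3515 0.2931 0.0049] mean [0.3519 0.2913 0.0129]
green bottle 306 px 275.6 156.6 med [ 0.5938 -0.0035  0.1135] mean [ 0.5958 -0.0027  0.1167]
5226
((500.64984130859375, -197.80963134765625), (280.5622253417969, 252.4853057861328), 71.88629150390625) [[ 337.04968  -291.88928 ]
 [ 577.02216  -370.38794 ]
 [ 664.25     -103.72998 ]
 [ 424.27753   -25.231323]]
```

View pics/crop1.png

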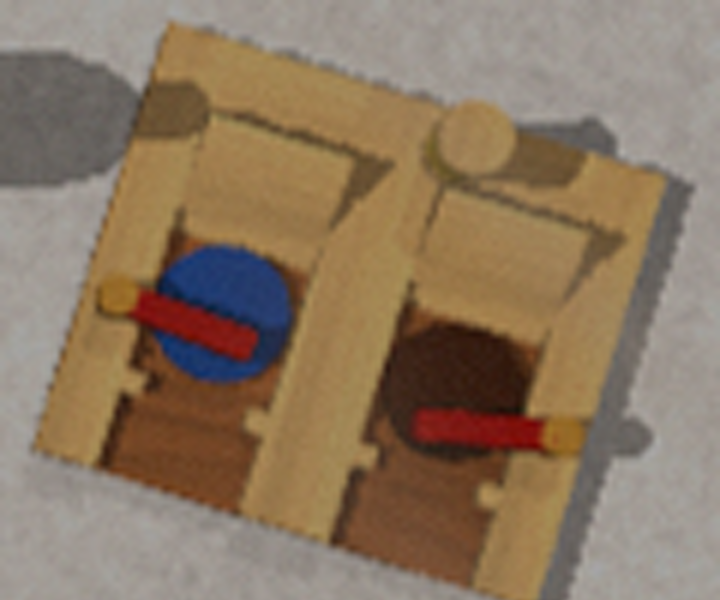

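```bash
cat > fit.py <<'E'
from h import *
from scipy.optimize import least_squares
c=load('top0')
obs=[((170,22),(97.5,112,18)),((665,178),(97.5,-112,18)),((537,606),(-97.5,-112,18)),((33,455),(-97.5,112,18)),
 ((118,298),(-25,98,36)),((563,436),(-25,-98,36)),((210,110),(60,84,38)),((357,155),(60,20,38)),((440,185),(60,-20,38)),((590,232),(60,-84,38))]
def T(p): 
    a=p[2]; Rm=np.array([[np.cos(a),-np.sin(a),0],[np.sin(a),np.cos(a),0],[0,0,1]])
    return lambda l: Rm@(np.array(l)/1000)+[p[0],p[1],-0.0015]
def res(p):
    t=T(p); return np.concatenate([proj(c,t(l))-((np.array(U)+.5)/6-.5+[308,140]) for U,l in obs])
s=least_squares(res,[.5,-.2,-.27],loss='soft_l1'); print(s.x,res(s.x).reshape(-1,2).round(2))
b=ray(c,345.4,190.7,.016)
a=s.x[2]; Rm=np.array([[np.cos(a),np.sin(a)],[-np.sin(a),np.cos(a)]])
uc=lambda U:((np.array(U)+.5)/6-.5+[308,140])
for n,U,z in(('blue L',(160,320),.016),('blue R',(292,315),.016),('blue T',(232,245),.016),('blue B',(218,383),.016),('bl end',(250,345),.034),('br end',(415,425),.034),('ysp',(478,138),.055)):
    print(n,(Rm@(ray(c,*uc(U),z)[:2]-s.x[:2])*1000).round(1))
for q in((-20,52,0),(60,52,0),(-25,98,0)): print(q,(T(s.x)(q)).round(4))
print('hoop',ray(c,192,175.4,.0045))
E
python3 fit.py
python3 - <<'E'
from h import *
c=load('scene0');hsv=cv2.cvtColor(c['img'],cv2.COLOR_RGB2HSV);P=cloud(c)
m=cv2.inRange(hsv,(20,180,80),(32,255,255));m[:,:350]=0;m[:260]=0;m[330:]=0;m[:,430:]=0
v,u=np.nonzero(m);print(u.mean(),v.mean(),ray(c,u.mean(),v.mean(),.006),np.median(P[m>0],0))
print('table',np.median(P[300:330,180:230],axis=(0,1)))
E
```

```text
[ 0.51787784 -0.23265238 -0.31495638] [[-0.51 -0.22]
 [ 0.17 -0.66]
 [-0.12  0.34]
 [ 0.09 -0.8 ]
 [ 0.05 -0.39]
 [ 0.13 -0.27]
 [-0.13  0.8 ]
 [-0.5   0.74]
 [ 0.8   0.41]
 [ 0.08  0.07]]
blue L [-27.6  76.7]
blue R [-8.6 23.3]
blue T [12.6 56.7]
blue B [-46.2  45. ]
bl end [-28.3  38.7]
br end [-39.9 -37.4]
ysp [ 80.6 -24.2]
(-20, 52, 0) [ 0.515  -0.177  -0.0015]
(60, 52, 0) [ 0.591  -0.2018 -0.0015]
(-25, 98, 0) [ 0.5245 -0.1317 -0.0015]
hoop [0.56649104 0.21986787 0.0045    ]
391.9775967413442 297.0346232179226 [0.56822327 0.21869979 0.006     ] [0.56843179 0.21844377 0.00643421]
table [ 6.96243610e-01 -9.33469742e-02  3.72207474e-04]
```

Fit residuals are under 1 px (about 2 mm), and the sizes agree. The tray centre is (0.518, -0.233) with yaw -0.315. The medallion is in the left lane, and the hoop is at about (0.567, 0.219). Next I'll turn the tool to the tray axes and shut the fingers.

Request:
play_rows --pt "0 0 0 0 0 0.126 255" --pt "0 0 0 0 0 0.126 255" --pt "0 0 0 0 0 0.126 255" --pt "0 0 0 0 0 0.126 255" --pt "0 0 0 0 0 0.124 255"

```text
time: 0.6
tool_pos: [0.1999, -0.618, 0.303]
tcp_rot: [-3.1, 0.501, 0.001]
ft_force: [-0.1, -0.1, -0.4]
width: 0.145
```

```bash
cat >> h.py <<'E'
TO=np.array([.518,-.2327,0]); TA=-.315
TR=R.from_euler('z',TA)
def rep(goal_tray=None,goal_world=None):
    s=observe(); Rt=R.from_rotvec(s['tcp_rot']); p=s['tool_pos']
    print('t',s['time'],'tcp',p.round(4),'tray',(TR.inv().apply(p-TO)*1000).round(1),'w',round(s['width'],3),'F',s['ft_force'].round(1))
    e=(TR.inv()*Rt*R.from_euler('x',np.pi).inv()).as_rotvec(); print('tool vs tray-down (rotvec)',e.round(3))
    g=None
    if goal_tray is not None: g=TO+TR.apply(np.array(goal_tray)/1000)
    if goal_world is not None: g=np.array(goal_world)
    if g is not None: print('shift tool axes mm',(Rt.inv().apply(g-p)*1000).round(1))
E
python3 - <<'E'
from h import *
rep((0,48,300)); c=snap('wrist','w0'); P=cloud(c); print(c['xyz'],c['attitude'],c['fovy'])
s=observe(); Q=(P-s['tool_pos'])@R.from_rotvec(s['tcp_rot']).as_matrix()
m=(c['z_map']>0)&(Q[...,2]<.12); v,u=np.nonzero(m); 
if m.any(): print(len(u),u.min(),u.max(),v.min(),v.max(),Q[m].min(0),Q[m].max(0))
E
```

```text
t 0.6 tcp [ 0.1999 -0.618   0.303 ] tray [-183.1 -464.9  303. ] w 0.145 F [-0.1 -0.1 -0.4]
tool vs tray-down (rotvec) [ 0.001  0.001 -0.005]
shift tool axes mm [ 180.4 -513.9    3.5]
[ 0.27961748 -0.64465377  0.37220623] [-0.2244267   0.31456142 -1.87021805] 59.175940468251255
34889 31 536 266 419 [-0.01290787 -0.05689276 -0.01149902] [0.01901519 0.05737221 0.07172173]
```

Request:
play_rows --pt "0.0164 -0.0467 0 0 0 0 255" --pt "0.0164 -0.0467 0 0 0 0 255" --pt "0.0164 -0.0467 0 0 0 0 255" --pt "0.0164 -0.0467 0 0 0 0 255" --pt "0.0164 -0.0467 0 0 0 0 255" --pt "0.0164 -0.0467 0 0 0 0 255" --pt "0.0164 -0.0467 0 0 0 0 255" --pt "0.0164 -0.0467 0 0 0 0 255"

```text
time: 1.45
tool_pos: [0.4412, -0.3021, 0.3037]
tcp_rot: [3.103, -0.49, -0.0]
ft_force: [0.0, -0.7, -0.6]
width: -0.0
```

Request:
play_rows --pt "0.0164 -0.0467 0 0 0 0 255" --pt "0.0164 -0.0467 0 0 0 0 255" --pt "0.0164 -0.0467 0 0 0 0 255" --pt "0 0 0.05 0 0 0 255" --pt "0 0 0.03 0 0 0 255" --pt "0 0 0 0 0 0 255"

```text
time: 2.05
tool_pos: [0.5269, -0.1843, 0.2184]
tcp_rot: [-3.102, 0.488, 0.019]
ft_force: [-1.3, 0.3, 0.4]
width: 0.001
```

```bash
python3 - <<'E'
from h import *
rep((0,48,99)); c=snap('wrist','w1'); P=cloud(c)
s=observe(); Q=(P-s['tool_pos'])@R.from_rotvec(s['tcp_rot']).as_matrix()
m=(c['z_map']>0)&(Q[...,2]<.1); print(Q[m].min(0),Q[m].max(0))
im=c['img'].copy()
for q,col in(((-97.5,112,18),0),((-97.5,0,18),0),((-25,98,36),0),((-20,82,18),1),((-20,22,18),1),((10,52,18),1),((-50,52,18),1),((60,84,38),2),((60,20,38),2)):
    u=proj(c,TO+TR.apply(np.array(q)/1000)); 
    cv2.drawMarker(im,tuple(int(round(a)) for a in u),[(255,0,255),(0,255,0),(0,255,255)][col],cv2.MARKER_CROSS,9,1)
cv2.imwrite('pics/w1m.png',im[:,:,::-1])
E
```

```text
t 2.05 tcp [ 0.5269 -0.1843  0.2184] tray [ -6.5  48.8 218.4] w 0.001 F [-1.3  0.3  0.4]
tool vs tray-down (rotvec) [-0.     0.012  0.003]
shift tool axes mm [  7.9   0.8 119.3]
[-0.01472346 -0.05665255 -0.00830717] [0.01703641 0.05607128 0.0731819 ]
```

View pics/w1m.png

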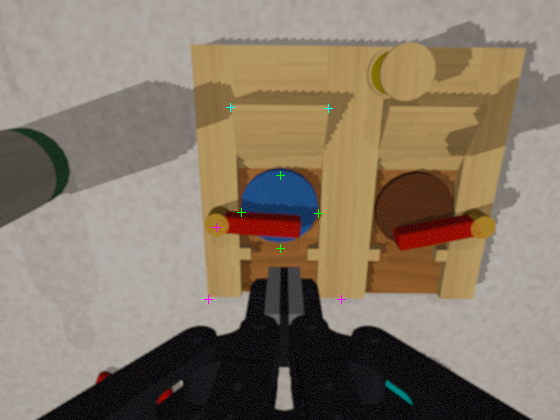

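The markers match the picture to within 2 px: blue disc at (280,205), bar from (218,225) to (300,228), corner stops on both sides of the slot. Going down on the +x side of the bar.

Request:
play_rows --pt "0.008 0.001 0.04 0 0 0 255" --pt "0 0 0.04 0 0 0 255" --pt "0 0 0.02 0 0 0 255" --pt "0 0 0.01 0 0 0 255" --pt "0 0 0 0 0 0 255" --pt "0 0 0 0 0 0 255"

```text
time: 2.7
tool_pos: [0.5396, -0.1902, 0.1159]
tcp_rot: [3.102, -0.493, 0.006]
ft_force: [-0.3, 0.6, 0.0]
width: -0.003
```

```bash
python3 - <<'E'
from h import *
rep((-7,48,100))
E
```

```text
t 2.7 tcp [ 0.5396 -0.1902  0.1159] tray [  7.4  47.1 115.9] w -0.003 F [-0.3  0.6  0. ]
tool vs tray-down (rotvec) [-0.    -0.004 -0.   ]
shift tool axes mm [-14.5  -0.9  15.9]
```

Request:
play_rows --pt "-0.004 -0.001 0.016 0 0 0 255" --pt "0 0 0 0 0 0 255" --pt "-0.01 0 0 0 0 0 255" --pt "-0.008 0 0 0 0 0 255" --pt "-0.008 0 0 0 0 0 255" --pt "0 0 0 0 0 0 255"

```text
time: 3.3
tool_pos: [0.5085, -0.1788, 0.0982]
tcp_rot: [3.103, -0.493, -0.002]
ft_force: [-1.1, 0.2, -0.5]
width: 0.002
```

```bash
python3 - <<'E'
from h import *
rep((-40,48.6,100))
E
```

```text
t 3.3 tcp [ 0.5085 -0.1788  0.0982] tray [-25.8  48.3  98.2] w 0.002 F [-1.1  0.2 -0.5]
tool vs tray-down (rotvec) [-0.     0.001 -0.   ]
shift tool axes mm [-14.2  -0.3  -1.8]
```

Request:
play_rows --pt "-0.007 0 -0.001 0 0 0 255" --pt "-0.007 0 0 0 0 0 255" --pt "-0.01 -0.005 0 0 0 0 255" --pt "-0.008 -0.006 0 0 0 0 255" --pt "-0.007 -0.008 0 0 0 0 255" --pt "-0.004 -0.007 0 0 0 0 255" --pt "0 0 0 0 0 0 255"

```text
time: 4.0
tool_pos: [0.4766, -0.1389, 0.0987]
tcp_rot: [-3.102, 0.488, 0.002]
ft_force: [0.1, 0.1, -0.9]
width: 0.005
```

```bash
python3 - <<'E'
from h import *
rep((-69,74,100)); c=snap('top','t1'); c=snap('scene','s1')
cv2.imwrite('pics/s1c.png',cv2.resize(c['img'][140:280,80:270],None,fx=4,fy=4)[:,:,::-1])
E
```

```text
t 4.0 tcp [ 0.4766 -0.1389  0.0987] tray [-68.4  76.4  98.7] w 0.005 F [ 0.1  0.1 -0.9]
tool vs tray-down (rotvec) [0.001 0.001 0.003]
shift tool axes mm [-0.6  2.4 -1.3]
```

View pics/s1c.png

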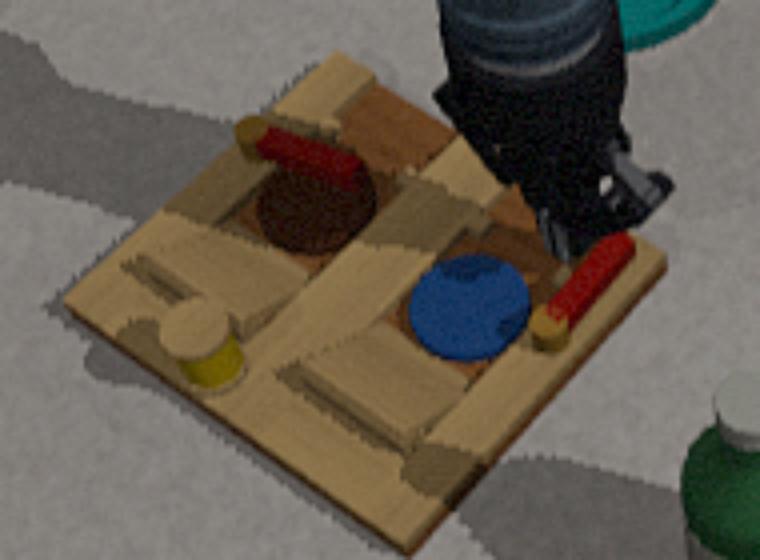

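Request:
play_rows --pt "-0.006 0.012 0 0 0 0 255" --pt "-0.006 0.012 0 0 0 0 255" --pt "0 0 0 0 0 0 255" --pt "0 0 0.007 0 0 0 255" --pt "0 0 0.005 0 0 0 255" --pt "0 0 0 0 0 0 255"

```text
time: 4.7
tool_pos: [0.4577, -0.1597, 0.0859]
tcp_rot: [-3.102, 0.492, 0.003]
ft_force: [-0.5, 0.2, -0.6]
width: 0.001
```

```bash
python3 - <<'E'
from h import *
rep((-62,52,86))
E
```

```text
t 4.7 tcp [ 0.4577 -0.1597  0.0859] tray [-80.   50.8  85.9] w 0.001 F [-0.5  0.2 -0.6]
tool vs tray-down (rotvec) [0.    0.002 0.   ]
shift tool axes mm [18.  -1.2 -0.1]
```

Request:
play_rows --pt "0.008 -0.001 0 0 0 0 255" --pt "0.008 0 0 0 0 0 255" --pt "0.008 0 0 0 0 0 255" --pt "0.008 0 0 0 0 0 255" --pt "0.008 0 0 0 0 0 255" --pt "0.008 0 0 0 0 0 255" --pt "0.008 0 0 0 0 0 255" --pt "0 0 0 0 0 0 255"

```text
time: 5.5
tool_pos: [0.5135, -0.1771, 0.0872]
tcp_rot: [3.103, -0.493, 0.004]
ft_force: [-0.1, -0.1, -0.1]
width: -0.001
```

```bash
python3 - <<'E'
from h import *
rep((-3,52,86)); c=snap('scene','s2')
P=cloud(c); hsv=cv2.cvtColor(c['img'],cv2.COLOR_RGB2HSV)
m=cv2.inRange(hsv,(105,120,20),(130,255,255))>0; m[:, :120]=0; m[:140]=0; m[280:]=0; m[:,270:]=0
q=TR.inv().apply(P[m]-TO)*1000; print(len(q),np.percentile(q,[1,50,99],axis=0).round(1))
cc=q.mean(0); u,s,vt=np.linalg.svd(q-cc); print(vt[2],cc)
E
```

```text
t 5.5 tcp [ 0.5135 -0.1771  0.0872] tray [-21.5  51.5  87.2] w -0.001 F [-0.1 -0.1 -0.1]
tool vs tray-down (rotvec) [ 0.    -0.002 -0.   ]
shift tool axes mm [18.5 -0.5  1.3]
652 [[-21.   25.   18.8]
 [ 19.5  55.1  30.9]
 [ 47.5  88.2 264.7]]
[-0.75040604  0.65336648 -0.10001507] [20.37831155 56.36621026 51.82143063]
```

Request:
play_rows --pt "0.006 0 0.001 0 0 0 255" --pt "0.006 0 0 0 0 0 255" --pt "0.004 0 0 0 0 0 255" --pt "0.004 0 0 0 0 0 255" --pt "0 0 0 0 0 0 255" --pt "0 0 0 0 0 0 255"

```text
time: 6.15
tool_pos: [0.531, -0.1829, 0.0859]
tcp_rot: [3.103, -0.493, 0.001]
ft_force: [-0.4, -0.2, 0.4]
width: 0.001
```

```bash
cat > disc.py <<'E'
from h import *
import sys
rep()
c=snap('scene',sys.argv[1]); P=cloud(c); hsv=cv2.cvtColor(c['img'],cv2.COLOR_RGB2HSV)
m=cv2.inRange(hsv,(105,120,20),(130,255,255)); m[:, :120]=0; m[:140]=0; m[280:]=0; m[:,270:]=0
n,l,st,ce=cv2.connectedComponentsWithStats(m); k=1+st[1:,4].argmax(); m=(l==k)
mm=cv2.erode(m.astype(np.uint8),np.ones((3,3)))>0
q=TR.inv().apply(P[m]-TO)*1000; print(len(q),np.percentile(q,[1,50,99],axis=0).round(1))
q=TR.inv().apply(P[mm]-TO)*1000; q=q[abs(q[:,2]-np.median(q[:,2]))<20]
A=np.c_[q[:,:2],np.ones(len(q))]; w=np.linalg.lstsq(A,q[:,2],rcond=None)[0]; print('slope x,y deg',np.degrees(np.arctan(w[:2])),'mean',q.mean(0))
(x,y),r=cv2.minEnclosingCircle(np.array([[0,0]],np.float32))[:2]
u0,v0=st[k,0]+st[k,2]//2,st[k,1]+st[k,3]//2
cr=c['img'][v0-45:v0+45,u0-60:u0+60]; cv2.imwrite('pics/'+sys.argv[1]+'c.png',cv2.resize(cr,None,fx=6,fy=6,interpolation=cv2.INTER_CUBIC)[:,:,::-1])
E
python3 disc.py s3
```

```text
t 6.15 tcp [ 0.531  -0.1829  0.0859] tray [-3.1 51.4 85.9] w 0.001 F [-0.4 -0.2  0.4]
tool vs tray-down (rotvec) [ 0. -0. -0.]
509 [[13.3 25.9 19.8]
 [39.8 54.4 34.8]
 [63.  80.7 47.7]]
slope x,y deg [28.8649634  -1.00807092] mean [39.33708312 55.58860243 34.83508773]
```

View pics/s3c.png

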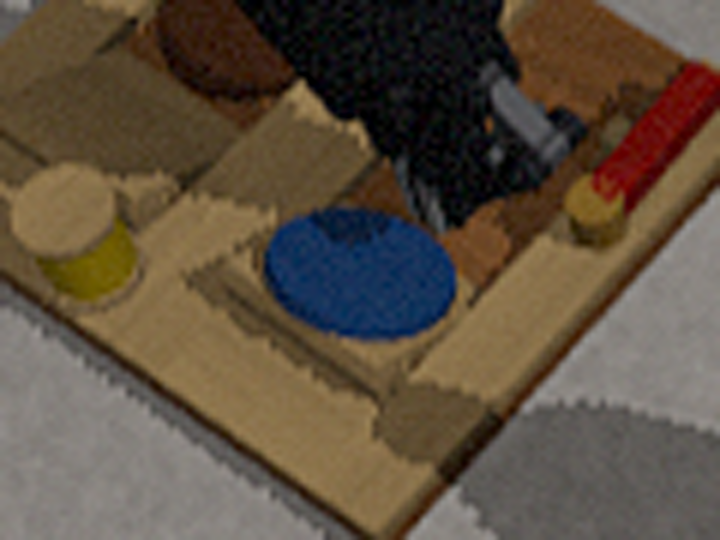

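Request:
play_rows --pt "0.002 0 0 0 0 0 255" --pt "0 0 0 0 0 0 255" --pt "-0.003 0 0 0 0 0 255" --pt "-0.01 0 0 0 0 0 255" --pt "-0.03 0 0 0 0 0 255" --pt "-0.03 0 0 0 0 0 255" --pt "0 0 0 0 0 0 255" --pt "0 0 0 0 0 0 255"

```text
time: 7.0
tool_pos: [0.4621, -0.1605, 0.0858]
tcp_rot: [3.103, -0.493, -0.001]
ft_force: [0.3, 0.3, 0.3]
width: 0.001
```

```bash
python3 disc.py s4
```

```text
t 7.0 tcp [ 0.4621 -0.1605  0.0858] tray [-75.6  51.3  85.8] w 0.001 F [0.3 0.3 0.3]
tool vs tray-down (rotvec) [-0.  0. -0.]
519 [[13.9 25.7 20.5]
 [40.5 54.4 35.7]
 [63.1 80.7 48.1]]
slope x,y deg [29.14464489 -0.89133406] mean [40.30018537 54.81461204 35.48453787]
```

It leans alone at about 29°, with its underside centre near tray (42.5, 53, 28). Next: up, tilt the tool 30°, open part way, and look from near.

Request:
play_rows --pt "0 0 -0.03 0 0 0 255" --pt "0 0 -0.04 0 0 0 255" --pt "0.015 -0.001 -0.02 0 0.131 0 30" --pt "0.015 0 0 0 0.131 0 30" --pt "0 0 0 0 0.131 0 30" --pt "0 0 0 0 0.131 0 30" --pt "0 0 0 0 0 0 30" --pt "0 0 0 0 0 0 30"

```text
time: 7.85
tool_pos: [0.4925, -0.1691, 0.1781]
tcp_rot: [2.922, -0.463, 0.781]
ft_force: [0.2, -0.8, 0.1]
width: 0.885
```

```bash
cat > wd.py <<'E'
from h import *
import sys
rep(eval(sys.argv[2]) if len(sys.argv)>2 else None)
s=observe(); c=snap('wrist',sys.argv[1]); P=cloud(c); hsv=cv2.cvtColor(c['img'],cv2.COLOR_RGB2HSV)
M=R.from_rotvec(s['tcp_rot']).as_matrix(); Q=(P-s['tool_pos'])@M*1000
f=(c['z_map']>0)&(Q[...,2]<85)&(abs(Q[...,1])<60)
for sg in(-1,1):
    g=Q[f&(Q[...,1]*sg>0)]; g=g[g[:,2]>50]; print('finger',sg,np.percentile(g,[0,1,50,99,100],axis=0).round(1).tolist() if len(g) else None)
m=cv2.inRange(hsv,(105,120,20),(130,255,255))
n,l,st,ce=cv2.connectedComponentsWithStats(m); k=1+st[1:,4].argmax(); mm=cv2.erode((l==k).astype(np.uint8),np.ones((5,5)))>0
print('blob',st[k])
for nm,q in(('tool',Q[mm]),('tray',TR.inv().apply(P[mm]-TO)*1000)):
    A=np.c_[q[:,:2],np.ones(len(q))]; w=np.linalg.lstsq(A,q[:,2],rcond=None)[0]
    r=cv2.minAreaRect(q[:,:2].astype(np.float32))
    print(nm,'slopes deg',np.degrees(np.arctan(w[:2])).round(2),'1/50/99',np.percentile(q,[1,50,99],axis=0).round(1).tolist())
cv2.imwrite('pics/'+sys.argv[1]+'v.png',c['img'][:,:,::-1])
E
python3 wd.py w2 '(7.75,53,87.8)'
```

```text
t 7.85 tcp [ 0.4925 -0.1691  0.1781] tray [-44.   52.6 178.1] w 0.885 F [ 0.2 -0.8  0.1]
tool vs tray-down (rotvec) [-0.    -0.522  0.   ]
shift tool axes mm [ -0.3  -0.4 104.1]
finger -1 [[-11.3, -51.5, 50.0], [-10.6, -50.7, 50.1], [6.5, -38.0, 55.2], [11.4, -37.4, 63.6], [11.6, -37.2, 64.6]]
finger 1 [[-11.9, 37.1, 50.0], [-10.9, 37.2, 50.1], [6.5, 37.8, 55.3], [11.4, 50.5, 63.6], [11.6, 51.2, 63.9]]
blob [ 242  177   85   81 5367]
tool slopes deg [-14.7    0.24] 1/50/99 [[-29.8, -25.3, 165.2], [-4.4, 0.8, 166.7], [22.9, 25.9, 168.3]]
tray slopes deg [20.36 -0.04] 1/50/99 [[13.4, 26.6, 18.5], [35.4, 51.8, 31.4], [58.8, 77.8, 45.2]]
```

View pics/w2v.png

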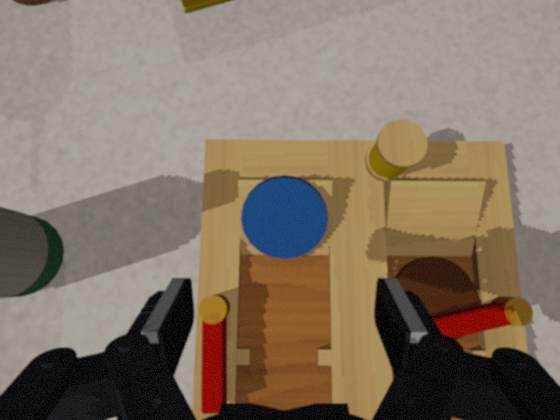

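The disc is centred in the gap at (285,217), the fingers clear it, and the red button is at (213,365), clear of the lane. Wrist and scene agree to about 2 mm. Approaching now.

Request:
play_rows --pt "-0.002 0 0.03 0 0 0 30" --pt "0 0 0.03 0 0 0 30" --pt "0 0 0.02 0 0 0 30" --pt "0 0 0.01 0 0 0 30" --pt "0 0 0.005 0 0 0 30" --pt "0 0 0 0 0 0 30" --pt "0 0 0 0 0 0 30"

```text
time: 8.6
tool_pos: [0.5283, -0.1821, 0.111]
tcp_rot: [2.919, -0.465, 0.777]
ft_force: [-0.1, -0.2, 0.3]
width: 0.883
```

```bash
python3 wd.py w3 '(7.75,53,87.8)'
```

```text
t 8.6 tcp [ 0.5283 -0.1821  0.111 ] tray [ -5.9  51.3 111. ] w 0.883 F [-0.1 -0.2  0.3]
tool vs tray-down (rotvec) [-0.004 -0.521 -0.001]
shift tool axes mm [ 0.3 -1.8 26.9]
finger -1 [[-74.1, -54.3, 50.0], [-71.7, -52.2, 50.7], [-56.1, -36.4, 78.3], [11.0, -0.9, 84.8], [11.6, -0.4, 85.0]]
finger 1 [[-73.9, 0.1, 50.0], [-71.4, 0.7, 50.8], [-58.0, 35.8, 78.2], [11.0, 52.1, 84.9], [11.6, 54.3, 85.0]]
blob [  221   214   121   111 10208]
tool slopes deg [-14.29   1.13] 1/50/99 [[-29.9, -27.6, 88.1], [2.7, -2.3, 89.6], [24.5, 24.0, 91.0]]
tray slopes deg [28.42 -0.9 ] 1/50/99 [[12.7, 27.0, 18.3], [40.9, 53.3, 34.5], [59.6, 78.5, 45.6]]
```

View pics/w3v.png

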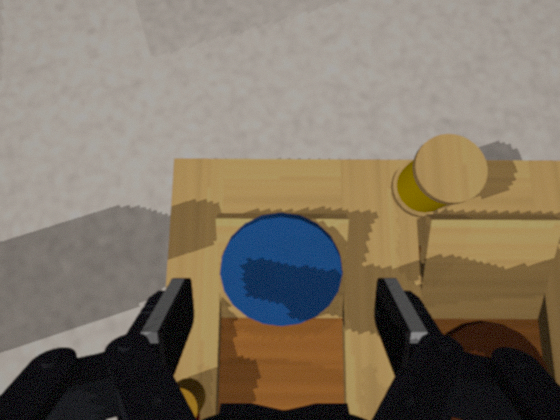

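Request:
play_rows --pt "-0.0015 -0.0018 0.01 0 0 0 30" --pt "0 0 0.008 0 0 0 30" --pt "0 0 0.005 0 0 0 30" --pt "0 0 0 0 0 0 30" --pt "0 0 0 0 0 0 30"

```text
time: 9.15
tool_pos: [0.5393, -0.1842, 0.0956]
tcp_rot: [2.927, -0.466, 0.76]
ft_force: [-0.6, 0.5, -0.1]
width: 0.884
```

```bash
python3 wd.py w4 '(7.75,53,87.8)'
```

```text
t 9.15 tcp [ 0.5393 -0.1842  0.0956] tray [ 5.2 52.7 95.6] w 0.884 F [-0.6  0.5 -0.1]
tool vs tray-down (rotvec) [-0.003 -0.509 -0.001]
shift tool axes mm [-1.6 -0.3  8. ]
finger -1 [[-63.9, -59.5, 50.0], [-59.0, -47.9, 52.2], [-21.4, -21.6, 70.9], [23.2, -0.4, 83.9], [25.0, -0.3, 85.0]]
finger 1 [[-63.2, 0.1, 50.0], [-59.2, 0.1, 52.1], [-20.9, 21.6, 70.9], [23.7, 48.4, 84.0], [50.9, 60.0, 85.0]]
blob [  218   231   134   121 12265]
tool slopes deg [-10.4   0.9] 1/50/99 [[-31.4, -25.1, 69.2], [2.9, 2.2, 70.7], [23.0, 26.4, 72.1]]
tray slopes deg [30.82  0.24] 1/50/99 [[12.6, 26.1, 18.0], [42.0, 50.3, 35.2], [59.4, 77.6, 45.4]]
```

Request:
play_rows --pt "-0.0025 0 0.004 0 0.01 0 30" --pt "0 0 0.004 0 0.005 0 30" --pt "0 0 0 0 0 0 30" --pt "0 0 0 0 0 0 30"

```text
time: 9.6
tool_pos: [0.5442, -0.1863, 0.0944]
tcp_rot: [2.927, -0.463, 0.763]
ft_force: [-0.2, -0.7, -0.1]
width: 0.884
```

```bash
python3 wd.py w5 '(7.75,53,87.8)'; python3 -c "
from h import *
print(observe()['qpos'].round(3))"
```

```text
t 9.6 tcp [ 0.5442 -0.1863  0.0944] tray [10.5 52.2 94.4] w 0.884 F [-0.2 -0.7 -0.1]
tool vs tray-down (rotvec) [-0.002 -0.511  0.001]
shift tool axes mm [-5.6 -0.8  4.4]
finger -1 [[-63.1, -59.9, 50.0], [-58.3, -48.6, 52.0], [-20.1, -21.9, 67.5], [19.2, -0.3, 83.8], [21.0, -0.3, 85.0]]
finger 1 [[-62.4, 0.1, 50.0], [-58.3, 0.1, 51.9], [-20.0, 21.9, 67.5], [19.9, 51.2, 83.7], [46.5, 60.0, 85.0]]
blob [  216   243   136   122 12447]
tool slopes deg [-9.7   0.75] 1/50/99 [[-35.6, -26.0, 65.6], [-3.3, -0.3, 67.1], [19.4, 25.3, 68.5]]
tray slopes deg [ 3.141e+01 -1.000e-02] 1/50/99 [[12.4, 26.8, 17.8], [40.3, 52.4, 34.3], [59.9, 78.0, 45.9]]
[ 0.277  0.41  -0.039  2.204  1.226  0.055 -2.852]
```

Joint 6 (0.05) and joint 7 (-2.85) are at their stops, so a full 30° tilt is out of reach here. I'll back off and use about 23°.

Request:
play_rows --pt "0 0 -0.02 0 0 0 30" --pt "0 0 -0.02 0 -0.04 0 30" --pt "0 0 0 0 -0.04 0 30" --pt "0 0 0 0 -0.04 0 30" --pt "0 0 0 0 0 0 30" --pt "0 0 0 0 0 0 30"

```text
time: 10.25
tool_pos: [0.5272, -0.1817, 0.1258]
tcp_rot: [2.978, -0.475, 0.602]
ft_force: [0.0, 0.4, 0.2]
width: 0.882
```

```bash
python3 wd.py w6; python3 - <<'E'
from h import *
s=observe(); print(s['qpos'].round(3))
th=-(TR.inv()*R.from_rotvec(s['tcp_rot'])*R.from_euler('x',np.pi).inv()).as_rotvec()[1]
for und in((41.5,52.5,27.3),):
    und=np.array(und); n=np.array([-.5,0,.866]); xs=np.array([np.cos(th),0,np.sin(th)]); zt=np.array([np.sin(th),0,-np.cos(th)])
    # contact point: rim at 2.7mm above underside sits at tool (x=+4, z=68)
    g=und+2.7*n-4*xs-68*zt; print('goal',g.round(1)); rep(g)
E
```

```text
t 10.25 tcp [ 0.5272 -0.1817  0.1258] tray [ -7.   51.4 125.8] w 0.882 F [0.  0.4 0.2]
tool vs tray-down (rotvec) [-0.004 -0.4   -0.002]
finger -1 [[-85.2, -54.0, 50.0], [-82.7, -52.6, 50.4], [-50.2, -41.7, 73.9], [11.2, -35.6, 84.7], [11.8, -33.6, 85.0]]
finger 1 [[-86.7, 30.7, 50.0], [-85.7, 34.7, 50.2], [-1.7, 38.6, 58.3], [11.4, 50.5, 84.9], [11.6, 51.5, 85.0]]
blob [ 225  194  113  102 8808]
tool slopes deg [-18.88   0.25] 1/50/99 [[-22.6, -27.5, 99.4], [6.7, -5.3, 103.0], [31.2, 24.2, 106.9]]
tray slopes deg [30.82 -0.98] 1/50/99 [[13.4, 26.7, 18.7], [39.1, 56.2, 33.6], [60.4, 78.4, 45.7]]
[ 0.76   0.39  -0.572  2.157  0.774  0.334 -2.32 ]
goal [10.1 52.5 90.7]
t 10.3 tcp [ 0.5269 -0.1814  0.1255] tray [ -7.4  51.5 125.5] w 0.884 F [-0.6 -0.6 -0.5]
tool vs tray-down (rotvec) [-0.005 -0.399 -0.001]
shift tool axes mm [ 2.6 -1.1 38.8]
```

Request:
play_rows --pt "0.001 -0.0014 0.014 0 0 0 30" --pt "0 0 0.012 0 0 0 30" --pt "0 0 0.008 0 0 0 30" --pt "0 0 0 0 0 0 30" --pt "0 0 0 0 0 0 30" --pt "0 0 0 0 0 0 30"

```text
time: 10.9
tool_pos: [0.5413, -0.1843, 0.0953]
tcp_rot: [2.978, -0.474, 0.602]
ft_force: [0.6, 0.5, 0.6]
width: 0.883
```

```bash
python3 wd.py w7 '(10.1,52.5,90.7)'; python3 -c "
from h import *
print(observe()['qpos'].round(3))"
```

```text
t 10.9 tcp [ 0.5413 -0.1843  0.0953] tray [ 7.2 53.2 95.3] w 0.883 F [0.6 0.5 0.6]
tool vs tray-down (rotvec) [-0.004 -0.4   -0.   ]
shift tool axes mm [0.9 0.7 5.4]
finger -1 [[-64.7, -59.4, 50.0], [-60.5, -54.8, 52.1], [-16.4, -22.1, 71.0], [29.2, -0.4, 84.4], [31.2, -0.3, 85.0]]
finger 1 [[-65.6, 0.1, 50.0], [-60.9, 0.1, 52.4], [-16.1, 22.1, 71.1], [29.6, 55.2, 84.4], [53.0, 60.0, 85.0]]
blob [  218   219   136   119 12093]
tool slopes deg [-15.  -0.] 1/50/99 [[-24.8, -24.0, 65.8], [10.9, 2.1, 68.7], [29.8, 25.5, 73.5]]
tray slopes deg [32.06  0.06] 1/50/99 [[12.8, 27.4, 18.2], [44.0, 50.8, 36.4], [60.4, 76.9, 45.7]]
[ 0.663  0.456 -0.472  2.134  0.882  0.288 -2.427]
```

Request:
play_rows --pt "0 0.0007 0.006 0 0 0 30" --pt "0 0 0 0 0 0 30" --pt "0 0 0 0 0 0 30" --pt "0 0 0 0 0 0 60" --pt "0 0 0 0 0 0 80" --pt "0 0 0 0 0 0 110" --pt "0 0 0 0 0 0 110"

```text
time: 11.65
tool_pos: [0.5429, -0.1858, 0.0902]
tcp_rot: [2.977, -0.474, 0.601]
ft_force: [-5.2, 2.0, 9.2]
width: 0.662
```

```bash
python3 wd.py w8 '(10.1,52.5,90.7)'
```

```text
t 11.65 tcp [ 0.5429 -0.1858  0.0902] tray [ 9.2 52.3 90.2] w 0.662 F [-5.2  2.   9.2]
tool vs tray-down (rotvec) [-0.005 -0.399 -0.001]
shift tool axes mm [ 1.1 -0.2 -0.1]
finger -1 [[-62.1, -60.0, 50.0], [-56.9, -59.2, 52.4], [-2.4, -20.6, 66.7], [29.7, -0.4, 84.4], [31.6, -0.3, 85.0]]
finger 1 [[-61.6, 0.1, 50.0], [-56.9, 0.1, 52.3], [-2.5, 20.4, 66.6], [30.9, 59.6, 84.5], [57.8, 60.0, 85.0]]
blob [  213   224   142   121 12984]
tool slopes deg [-15.48   0.5 ] 1/50/99 [[-24.5, -26.0, 60.2], [12.6, -0.7, 63.2], [30.3, 25.3, 68.0]]
tray slopes deg [32.39  0.  ] 1/50/99 [[12.8, 26.7, 18.3], [45.3, 52.7, 37.0], [60.8, 77.9, 45.8]]
```

View pics/w8v.png

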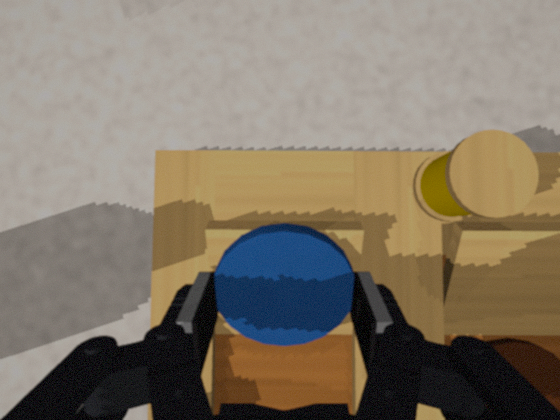

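Request:
play_rows --pt "0 0 0 0 0 0 140" --pt "0.002 0 -0.0046 0 0 0 140" --pt "0.004 0 -0.0092 0 0 0 140" --pt "0.008 0 -0.0184 0 0 0 140" --pt "0.008 0 -0.0184 0 0 0 140" --pt "0 0 0 0 0 0 140" --pt "0 0 0 0 0 0 140"

```text
time: 12.4
tool_pos: [0.5439, -0.1863, 0.1448]
tcp_rot: [2.978, -0.475, 0.602]
ft_force: [-1.4, 0.3, -0.6]
width: 0.663
```

```bash
python3 wd.py w9
```

```text
t 12.4 tcp [ 0.5439 -0.1863  0.1448] tray [ 10.2  52.2 144.8] w 0.663 F [-1.4  0.3 -0.6]
tool vs tray-down (rotvec) [-0.005 -0.4   -0.001]
finger -1 [[-78.5, -42.4, 50.0], [-25.5, -39.8, 50.9], [6.5, -13.6, 64.0], [30.3, -0.3, 68.4], [31.4, -0.3, 84.9]]
finger 1 [[-28.4, 0.1, 50.0], [-25.4, 0.1, 50.9], [6.5, 13.5, 64.0], [30.4, 39.7, 68.4], [31.6, 41.9, 69.5]]
blob [  214   224   141   121 12888]
tool slopes deg [-14.4    0.23] 1/50/99 [[-24.5, -24.8, 60.5], [11.8, -1.1, 63.4], [29.3, 25.2, 68.3]]
tray slopes deg [32.15 -0.18] 1/50/99 [[14.0, 26.7, 72.6], [45.6, 52.9, 91.1], [60.8, 76.7, 100.0]]
```

View pics/w9v.png

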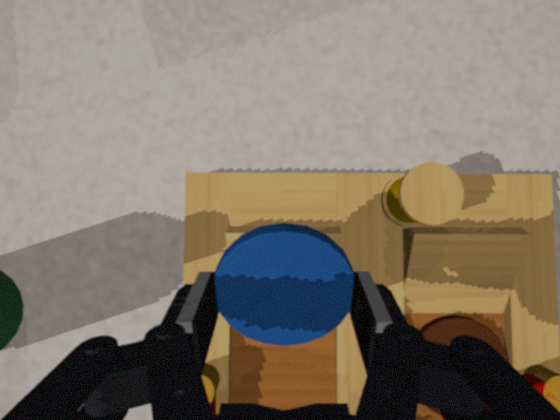

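Held firmly (width unchanged, the disc rose with the tool). Next: lift and level.

Request:
play_rows --pt "0.012 0 -0.028 0 0 0 140" --pt "0.012 0 -0.028 0 0 0 140" --pt "0.012 0 -0.028 0 -0.1 0 140" --pt "0 0 -0.03 0 -0.1 0 140" --pt "0 0 -0.03 0 -0.1 0 140" --pt "0 0 0 0 -0.1 0 140" --pt "0 0 0 0 -0.124 0 140" --pt "0 0 0 0 0 0 140"

```text
time: 13.25
tool_pos: [0.5316, -0.1819, 0.292]
tcp_rot: [-3.078, 0.493, 0.197]
ft_force: [-1.2, -1.0, -0.9]
width: 0.661
```

```bash
python3 wd.py w10; python3 -c "
from h import *
print(observe()['qpos'].round(3))"
```

```text
t 13.25 tcp [ 0.5316 -0.1819  0.292 ] tray [ -2.8  52.5 292. ] w 0.661 F [-1.2 -1.  -0.9]
tool vs tray-down (rotvec) [-0.002  0.128 -0.003]
finger -1 [[-28.3, -42.0, 50.0], [-24.9, -39.8, 51.1], [7.0, -13.5, 64.0], [30.9, -0.2, 68.4], [31.9, -0.2, 69.9]]
finger 1 [[-27.7, 0.2, 50.0], [-24.9, 0.2, 51.1], [7.0, 13.5, 64.1], [31.0, 39.9, 68.5], [31.9, 41.9, 69.7]]
blob [  213   224   143   120 12973]
tool slopes deg [-14.91  -0.13] 1/50/99 [[-23.8, -25.0, 60.8], [0.9, 1.0, 64.7], [29.8, 26.7, 68.2]]
tray slopes deg [ 8.91 -0.31] 1/50/99 [[-35.0, 25.7, 226.3], [-10.2, 51.4, 227.6], [18.8, 77.4, 228.8]]
[ 0.95   0.419 -0.861  1.721  0.304  1.281 -1.882]
```

Request:
play_rows --pt "0 0 0 -0.0174 0 -0.137 140" --pt "0 0 0 -0.0174 0 -0.137 140" --pt "0 0 0 -0.0174 0 -0.137 140" --pt "0 0 0 -0.0174 0 -0.137 140" --pt "0 0 0 -0.0174 0 -0.137 140" --pt "0 0 0 0 0 0 140"

```text
time: 13.9
tool_pos: [0.5294, -0.1798, 0.2931]
tcp_rot: [3.053, 0.58, -0.195]
ft_force: [-0.6, 0.2, -0.7]
width: 0.663
```

```bash
cat > hd.py <<'E'
from h import *
import sys
s=observe(); c=snap('wrist',sys.argv[1]); P=cloud(c); hsv=cv2.cvtColor(c['img'],cv2.COLOR_RGB2HSV)
Rt=R.from_rotvec(s['tcp_rot']); Q=Rt.inv().apply((P-s['tool_pos']).reshape(-1,3)).reshape(P.shape)*1000
m=cv2.inRange(hsv,(105,120,20),(130,255,255)); n,l,st,ce=cv2.connectedComponentsWithStats(m); k=1+st[1:,4].argmax()
mm=(l==k)&(abs(Q[...,1])<24)&(Q[...,2]>55)&(Q[...,2]<75); q=Q[mm]
for i in range(6):
    A=np.c_[q[:,:2],np.ones(len(q))]; w=np.linalg.lstsq(A,q[:,2],rcond=None)[0]; r=q[:,2]-A@w; q=q[abs(r)<max(1.0,2*r.std())]
n=-np.array([-w[0],-w[1],1]); n/=np.linalg.norm(n)
nw=Rt.apply(n); 
qq=q[abs(q[:,1])<4]; x0,x1=np.percentile(qq[:,0],[.5,99.5]); xc=(x0+x1)/2
g=Q[(l==k)]; g=g[abs(g[:,0]-xc)<4]; yc=(np.percentile(g[:,1],.5)+np.percentile(g[:,1],99.5))/2
top=np.array([xc,yc,w[0]*xc+w[1]*yc+w[2]]); und=top-8*n
print('tcp',s['tool_pos'].round(4),'w',round(s['width'],3),'F',s['ft_force'].round(1),'t',s['time'])
print('disc normal tool',n.round(3),'world',nw.round(3),'fix turn tool',Rt.inv().apply(np.cross(nw,[0,0,1])).round(3),'xrange',x0,x1,'top c tool',top.round(1))
uw=s['tool_pos']+Rt.apply(und)/1000; print('underside world',uw.round(4))
H=np.array([.5673,.2193,.006]); print('shift tool to hoop, same height',(Rt.inv().apply([*(H-uw)[:2],0])*1000).round(1),'up-vector tool',Rt.inv().apply([0,0,1]).round(3))
E
python3 hd.py w11;  python3 -c "
from h import *
print(observe()['qpos'].round(3))"
```

```text
tcp [ 0.5294 -0.1798  0.2931] w 0.663 F [-0.6  0.2 -0.7] t 13.9
disc normal tool [-0.123  0.002 -0.992] world [0.003 0.004 1.   ] fix turn tool [ 0.003  0.004 -0.   ] xrange -26.310696107611115 30.973425658770598 top c tool [ 2.3  0.2 64.6]
underside world [ 0.524  -0.1824  0.2207]
shift tool to hoop, same height [ 186.  -357.8  -25.5] up-vector tool [-0.128  0.004 -0.992]
[ 1.007  0.443 -0.982  1.738  0.439  1.297 -1.299]
```

Request:
play_rows --pt "0.0155 -0.0298 -0.0021 0 0 0 140" --pt "0.0155 -0.0298 -0.0021 0 0 0 140" --pt "0.0155 -0.0298 -0.0021 0 0 0 140" --pt "0.0155 -0.0298 -0.0021 0 0 0 140" --pt "0.0155 -0.0298 -0.0021 0 0 0 140" --pt "0.0155 -0.0298 -0.0021 0 0 0 140" --pt "0.0155 -0.0298 -0.0021 0 0 0 140" --pt "0.0155 -0.0298 -0.0021 0 0 0 140"

```text
time: 14.75
tool_pos: [0.5596, 0.0877, 0.2936]
tcp_rot: [3.054, 0.572, -0.194]
ft_force: [1.0, -0.9, -0.3]
width: 0.658
```

Request:
play_rows --pt "0.0155 -0.0298 -0.0021 0 0 0 140" --pt "0.0155 -0.0298 -0.0021 0 0 0 140" --pt "0.0155 -0.0298 -0.0021 0 0 0 140" --pt "0.01 -0.02 -0.0015 0 0 0 140" --pt "0 0 0 0 0 0 140" --pt "0 0 0 0 0 0 140"

```text
time: 15.35
tool_pos: [0.5726, 0.2095, 0.2937]
tcp_rot: [3.053, 0.577, -0.194]
ft_force: [0.8, -0.2, -0.2]
width: 0.664
```

```bash
python3 hd.py w12
```

```text
tcp [0.5726 0.2095 0.2937] w 0.664 F [ 0.8 -0.2 -0.2] t 15.35
disc normal tool [-0.123  0.001 -0.992] world [0.003 0.005 1.   ] fix turn tool [ 0.004  0.005 -0.   ] xrange -26.332716228625586 30.879181109337697 top c tool [ 2.3  0.1 64.7]
underside world [0.5672 0.2069 0.2212]
shift tool to hoop, same height [  4.6 -11.5  -0.7] up-vector tool [-0.128  0.005 -0.992]
```

Request:
play_rows --pt "0.0046 -0.0115 -0.0007 0 0 0 140" --pt "0.0045 0 0.035 0 0 0 140" --pt "0.0045 0 0.035 0 0 0 140" --pt "0.0045 0 0.035 0 0 0 140" --pt "0.003 0 0.025 0 0 0 140" --pt "0 0 0 0 0 0 140" --pt "0 0 0 0 0 0 140"

```text
time: 16.1
tool_pos: [0.5734, 0.2209, 0.1633]
tcp_rot: [3.054, 0.575, -0.195]
ft_force: [1.0, 0.5, 0.9]
width: 0.662
```

```bash
python3 hd.py w13; python3 - <<'E'
from h import *
c=load('w13'); im=c['img'].copy()
for r,z,col in((66,.016,(255,0,255)),(75,.016,(0,255,0)),(33,.006,(0,255,255))):
    pts=np.array([proj(c,[.5673+r/1000*np.cos(a),.2193+r/1000*np.sin(a),z]) for a in np.linspace(0,2*np.pi,90)]).round().astype(np.int32)
    cv2.polylines(im,[pts],True,col,1)
cv2.imwrite('pics/w13m.png',im[:,:,::-1])
E
```

```text
tcp [0.5734 0.2209 0.1633] w 0.662 F [1.  0.5 0.9] t 16.1
disc normal tool [-0.123  0.001 -0.992] world [0.003 0.004 1.   ] fix turn tool [ 0.002  0.004 -0.   ] xrange -26.3366867301724 30.737125041436347 top c tool [ 2.2  0.1 64.7]
underside world [0.5678 0.2183 0.0909]
shift tool to hoop, same height [-0.1 -1.1  0. ] up-vector tool [-0.128  0.004 -0.992]
```

View pics/w13m.png

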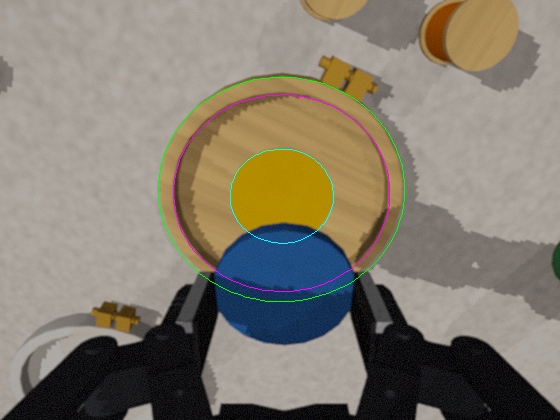

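The projected hoop rim and yellow circle (282,196) fit the picture to about 2 px, so the target centre holds. Lowering.

Request:
play_rows --pt "0.0038 -0.001 0.03 0 0 0 140" --pt "0.0032 0 0.025 0 0 0 140" --pt "0.0018 0 0.014 0 0 0 140" --pt "0.0008 0 0.006 0 0 0 140" --pt "0 0 0 0 0 0 140" --pt "0 0 0 0 0 0 140"

```text
time: 16.75
tool_pos: [0.5737, 0.2226, 0.089]
tcp_rot: [3.055, 0.577, -0.191]
ft_force: [-0.2, 0.5, -0.8]
width: 0.663
```

```bash
python3 hd.py w14
```

```text
tcp [0.5737 0.2226 0.089 ] w 0.663 F [-0.2  0.5 -0.8] t 16.75
disc normal tool [-0.124  0.002 -0.992] world [0.001 0.002 1.   ] fix turn tool [ 0.002  0.001 -0.   ] xrange -26.31176388353181 30.882484508703257 top c tool [ 2.3  0.1 64.6]
underside world [0.5684 0.2201 0.0166]
shift tool to hoop, same height [-1.3  0.4  0.2] up-vector tool [-0.125  0.004 -0.992]
```

Underside is about 10 mm above the backing board; lowering in small steps to feel contact.

Request:
play_rows --pt "-0.0007 0 0.004 0 0 0 140" --pt "0 0 0 0 0 0 140" --pt "0.0003 0 0.002 0 0 0 140" --pt "0 0 0 0 0 0 140" --pt "0 0 0 0 0 0 140"

```text
time: 17.3
tool_pos: [0.5718, 0.2214, 0.0815]
tcp_rot: [3.054, 0.577, -0.194]
ft_force: [0.5, 0.0, -0.6]
width: 0.658
```

Request:
play_rows --pt "0.0002 0 0.0015 0 0 0 140" --pt "0 0 0 0 0 0 140" --pt "0 0 0 0 0 0 140"

```text
time: 17.6
tool_pos: [0.5718, 0.2215, 0.08]
tcp_rot: [3.054, 0.577, -0.194]
ft_force: [-0.8, -0.3, -0.3]
width: 0.657
```

```bash
python3 hd.py w15
```

```text
tcp [0.5718 0.2215 0.08  ] w 0.657 F [-0.8 -0.3 -0.3] t 17.6
disc normal tool [-0.123  0.002 -0.992] world [0.004 0.004 1.   ] fix turn tool [ 0.002  0.005 -0.   ] xrange -26.255348294438704 30.65511106272927 top c tool [ 2.2  0.2 64.7]
underside world [0.5662 0.2188 0.0076]
shift tool to hoop, same height [ 1.2 -0.  -0.2] up-vector tool [-0.128  0.004 -0.992]
```

Request:
play_rows --pt "0.0007 0 0.001 0 0 0 140" --pt "0 0 0 0 0 0 140" --pt "0 0 0 0 0 0 140"

```text
time: 17.95
tool_pos: [0.5723, 0.2217, 0.079]
tcp_rot: [3.054, 0.577, -0.194]
ft_force: [0.5, -0.4, -0.1]
width: 0.666
```

Request:
play_rows --pt "0.0001 0 0.0008 0 0 0 140" --pt "0 0 0 0 0 0 140" --pt "0 0 0 0 0 0 140"

```text
time: 18.25
tool_pos: [0.5723, 0.2216, 0.0782]
tcp_rot: [3.054, 0.577, -0.194]
ft_force: [-0.6, 0.1, -1.6]
width: 0.662
```

Request:
play_rows --pt "0.0001 0 0.0008 0 0 0 140" --pt "0 0 0 0 0 0 140" --pt "0 0 0 0 0 0 140"

```text
time: 18.55
tool_pos: [0.5724, 0.2218, 0.0777]
tcp_rot: [3.054, 0.577, -0.194]
ft_force: [0.5, -1.3, 1.9]
width: 0.661
```

```bash
python3 hd.py w16
```

```text
tcp [0.5724 0.2218 0.0777] w 0.661 F [ 0.5 -1.3  1.9] t 18.55
disc normal tool [-0.126  0.002 -0.992] world [0.    0.002 1.   ] fix turn tool [ 0.002  0.001 -0.   ] xrange -26.362791059406998 30.926253133551004 top c tool [ 2.3  0.2 64.7]
underside world [0.567  0.2192 0.0052]
shift tool to hoop, same height [ 0.3 -0.  -0. ] up-vector tool [-0.127  0.004 -0.992]
```

Contact (force up about 2 N, the step not fully reached), with the disc level and centred. Releasing gently.

Request:
play_rows --pt "0 0 0.0003 0 0 0 140" --pt "0 0 0 0 0 0 75" --pt "0 0 0 0 0 0 60" --pt "0 0 0 0 0 0 40" --pt "0 0 0 0 0 0 30" --pt "0 0 0 0 0 0 30"

```text
time: 19.2
tool_pos: [0.5722, 0.2216, 0.077]
tcp_rot: [3.054, 0.577, -0.195]
ft_force: [0.2, 0.8, -0.1]
width: 0.883
```

```bash
python3 hd.py w17
```

```text
tcp [0.5722 0.2216 0.077 ] w 0.883 F [ 0.2  0.8 -0.1] t 19.2
disc normal tool [-0.127  0.004 -0.992] world [0.001 0.    1.   ] fix turn tool [0.    0.001 0.   ] xrange -25.895351776141514 31.122798193071237 top c tool [ 2.6  0.3 64. ]
underside world [0.5672 0.2191 0.0052]
shift tool to hoop, same height [ 0.1 -0.2 -0. ] up-vector tool [-0.128  0.004 -0.992]
```

Request:
play_rows --pt "-0.0013 0 -0.01 0 0 0 30" --pt "-0.0026 0 -0.02 0 0 0 30" --pt "-0.005 0 -0.04 0 0 0 30" --pt "-0.005 0 -0.04 0 0 0 30" --pt "-0.005 0 -0.04 0 0 0 30" --pt "-0.045 0 0 0 0 0 30" --pt "-0.045 0 0 0 0 0 30" --pt "0 0 0 0 0 0 30"

```text
time: 20.05
tool_pos: [0.4824, 0.1884, 0.2399]
tcp_rot: [3.045, 0.583, -0.203]
ft_force: [0.4, -0.1, -0.9]
width: 0.885
```

```bash
python3 - <<'E'
from h import *
rep(); c=snap('scene','s9'); c0=load('scene0'); hsv=cv2.cvtColor(c['img'],cv2.COLOR_RGB2HSV); P=cloud(c)
m=cv2.inRange(hsv,(105,100,20),(130,255,255)); m[:250]=0;m[350:]=0;m[:,:350]=0;m[:,440:]=0
v,u=np.nonzero(m); print(len(u),u.mean(),v.mean(),ray(c,u.mean(),v.mean(),.014),np.median(P[m>0],0))
q=P[cv2.erode(m,np.ones((3,3)))>0]; w=np.linalg.lstsq(np.c_[q[:,:2],np.ones(len(q))],q[:,2],rcond=None)[0]; print('slopes',w[:2])
cv2.imwrite('pics/s9v.png',c['img'][:,:,::-1])
E
```

```text
t 20.05 tcp [0.4824 0.1884 0.2399] tray [-164.3  389.4  239.9] w 0.885 F [ 0.4 -0.1 -0.9]
tool vs tray-down (rotvec) [-0.056  0.126  0.692]
801 392.09737827715355 295.01498127340824 [0.56798347 0.21714112 0.014     ] [0.5679292  0.2169254  0.01395105]
slopes [ 1.6452835  -0.55986184]
```

View pics/s9v.png

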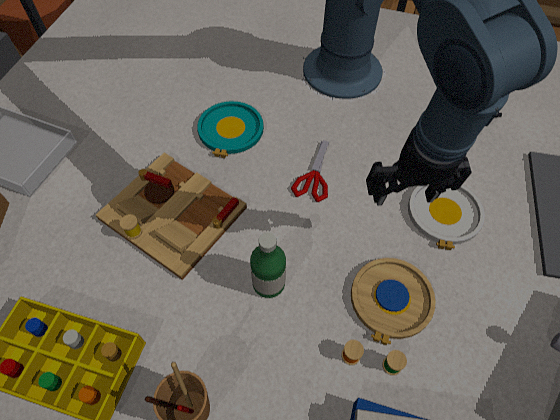

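The medallion lies centred in the wooden hoop at (392,295), its top at 14 mm (6 + 8). The bottle, spools and brown disc are where they were. Handing in.

```bash
python3 -c "
from h import *
s=observe(); print(s['qvel'].round(3), s['time']); print(job.close_job())"
```

```text
[-0.026  0.048  0.035 -0.106  0.033 -0.029 -0.001] 20.1
the job is handed in; nothing more can be done
None
```

I handed the job in at about 20 s with the medallion flat on the yellow circle of the wooden hoop; no verdict was reported. I swung the left turn-button aside with shut fingers and pushed the medallion up the ramp. It leaned there on its own at about 29°. I then gripped it by the rim, carried it over the bottle, lowered it until the force showed contact, and released it.

**Last checks**
- **Position:** the wrist camera put the medallion within 1 mm of the hoop centre just after release. The scene camera showed about 1.6 mm after the arm backed off.
- **Level:** the wrist camera showed it level to 0.001 rad just after release, and its top was at 14 mm in the last scene picture, as expected.
- **Other things:** in the last scene picture the brown disc, bottle and spools were where they had been, and nothing was touching the gripper.

**What failed or disagreed**
- **Tilt:** the planned 30° tool tilt ran into joint limits, so I gripped at about 23° and levelled the disc afterwards.
- **Final tilt check:** a last slope fit from the scene depth gave impossible values from stray edge points, so I discarded it and relied on the wrist reading.
- **Grip width:** it read 56 mm on the 60 mm disc, which I did not explain, but the hold never slipped.
- **Arm motion:** the arm was still settling slightly (up to 0.1 rad/s), well clear of everything, when I handed in.

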